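# Turn the sharpening stone over on its pins

## Robot

A 6-joint arm with a two-finger parallel gripper is mounted at the origin on a cart in front of the work surface, level with it; the furniture and walls round the work are solid. World frame = base frame: x ahead of the robot, y to its left, z up, the work surface at z = 0. Lengths are in m, angles in rad, forces in N, time in s.
With the tool pointing down it reaches from about 0.425 to 1.125 m from the base axis. Payload 14.9 kg.
Tool frame: the origin (TCP) lies at the very end of the fingers, on their centre line; the grasp point (between the pads) lies r.grasp_offset behind it (r.grasp_offset is the distance from the TCP to the grasp point, in m); z points along the fingers, y is the line along which they close (so a half turn about z gives the same grasp; the last joint's range is limited). The gripper opens to 91 mm and grips with 3 to 60 N. Pads are 32 mm wide; open, the fingers measure 118 mm over their backs; the gripper's body (76 mm by 178 mm) begins 60 mm behind the grasp point.
Start: joints at [-1.218, 0.379, 1.734, -0, 1.028, -0.033], TCP at [0.263, -0.649, 0.214] pointing down, gripper open.
Joint ranges: [-2.77, 2.77], [-0.74, 2.19], [0, 2.66], [-1.06, 4.2], [0.31, 2.87], [-3.08, 3.08]. Speed limits (rad/s): [1.89, 1.89, 2.39, 3.14, 3.14, 3.14].

## Interface

Orientations are given as a unit quaternion [x, y, z, w].
In Python, from station import r gives the robot as it stands.
- The arm moves only by the tool carry_out, never from a script. Its argument "steps" is one flat list of numbers, 7 for each row, row after row: the shift along the tool's x, y, z in m, then the turn, a rotation vector about the tool's x, y, z in rad, then the finger opening in m, from 0 to 0.0912. A call has 1 to 5 rows; each row shifts and turns the commanded pose from where the row before left it, along the tool's axes as they then stand; what a row does not reach is not made up. A row lasts 1/8 s, in which the tool goes at most 62.5 mm and 10.7 degrees, less where a joint would pass 70% of its speed; a pose out of reach is approached as far as the arm can. A call with a gripper value outside its range is refused whole. The fingers move at their own pace and stop on an object; "grip_force" is the grip in N (left out, the last holds). Time passes only in rows, so rows that do not move let the fingers close. It gives the time, the measured TCP pose, the force, the opening and the grip force at its end, in the units of the state.
- r.get_state(): the state, without advancing time (a new reading comes with each control period).
- r.read_camera(name): name is "side" or "top" or "wrist"; returns the picture (400x640x3 uint8, red, green, blue); there is no depth.
- r.camera_model(name): a dict with "mtx" (3x3 intrinsics, pixels), "extrinsics" (4x4, takes a point from camera to world coordinates). Camera axes: x right, y up, looking along -z (the intrinsics and any distortion apply to the point x, -y, -z); pixel columns grow to the right and rows downward; lengths in m; the calibration is good to about 2 mm. The wrist camera is an equidistant fisheye: a pixel r from the principal point sees the ray r / f radians off the axis. A picture is of the moment at which its call begins: read the wrist's pose just before it. camera_model takes no time and is no camera call; for the wrist camera it gives the pose at the moment of the call.
- r.job_done(): hands the job in; it is judged then, once.
The state is a dict: "time": time; "q": joint angles; "joint_velocities": joint speeds; "joint_torque": joint torques, N m; "eef_pos": TCP position; "orientation": TCP orientation; "wrist_force": force on the tool from outside, world axes, zero at the start; "wrist_torque": the same for the moment, N m; "opening": finger opening in m; "grip_force": force on a finger pad.
Only numpy, scipy, OpenCV 4.12 (cv2) and the standard library are available. Lean on these libraries where they do the work, as an engineer would, in place of code of your own. Each camera call takes 0.05 s, during which the arm holds its last target. There are 200 camera calls.

## Task

The two-sided sharpening stone sits on its holder with the dark coarse face up. Take it off, turn it over and put it back fully down on the two locating pins with the orange fine face up; the large hole goes over the large pin. Let go of it, and leave the wax block, the thread spool and the tack tin where they are.

Things in the scene. Friction and masses are not known exactly. Their poses are not given: they have to be found in the camera images.
- stone_centre (a point): Centre of the loose two-sided sharpening stone: a rigid plate 120 (x) by 54 (y) by 22 mm thick (z), 0.2 to 0.45 kg. x points to the end with the large hole, z out of the dark grey coarse face; the opposite face is orange and fine. At the start it sits on the holder, coarse face up, x along the seat's x. It can stand by itself on the bench on an end or a long edge.
- large_hole (a point): Centre of the stone's large hole, half-way through the thickness, 40 mm from the stone's centre along its x; axes as the stone's. Two round holes go right through on the stone's centre line: 21 mm diameter at x = +40 mm, 11 mm diameter at x = -40 mm.
- seat (a point): Middle of the flat top of the stone holder, which is screwed to the bench; x points to the large pin, z up. The top is 30 mm above the bench, an aluminium riser 130 (x) by 36 mm (y): the stone overhangs it by 9 mm on each long side. Under it is a green foot 176 x 56 mm, 8 mm high (screw heads 10 mm). A seated stone's centre is 11 mm above this point.
- large_pin (a point): Foot of the large brass pin, on the holder's top, 40 mm from the seat's middle along its x. Pins: 18 mm diameter here, 8 mm at x = -40 mm of the seat; both stand 12 mm above the top, the upper 4 mm tapered by 2.5 mm in radius. A seated stone has about 1.5 mm of play all round the pins. The bench left of the holder, round world x 0.47, y 0.30, is clear.
- wax_block: Bystander: yellow block of wax 34 x 52 x 20 mm; origin at the centre of its underside. Leave it alone.
- thread_spool: Bystander: wooden spool of blue thread, 40 mm diameter, 50 mm high, standing; origin at the centre of its underside. Leave it alone.
- tack_tin: Bystander: round open tin of tacks, 68 mm diameter, 24 mm high; origin at the centre of its underside. Leave it alone.
- brush_main: Obstacle, fixed: a wooden brush standing on a sole block and wet sole (together about 95 mm high) at the right of the bench. Origin at its bristles on the sole; its handle rises to a tip about 0.33 m above the bench, 30 mm further in world x and 90 mm further in world y (to the left) than the origin. Go over or round it.
Things that resemble listed ones, but are neither listed nor needed, are in the scene too. There is more than one size of the part that bears stone_centre; the job needs the largest.

How it is judged:
On the way:
1. the stone has been lifted clear of the pins (distance between stone_centre and seat above 0.035 m), for 0.1 s.
At the end, for the whole second after the job is handed in: The stone lies at rest, fine face up and flat within 0.07 rad, fully down on the holder's top (height within 2.5 mm), centred on the seat within 5 mm, its large hole on the large pin within 6 mm (angle between stone_centre's own z axis and vertical above 3.07 rad and z of stone_centre in the frame of seat between 0.0085 and 0.0135 m and horizontal distance between stone_centre and seat below 0.005 m and horizontal distance between large_hole and large_pin below 0.006 m and linear speed of stone below 0.02 m/s); the robot touches nothing.
It fails at once if the wax block, thread spool or tack tin is moved by more than 30 mm (distance of any of wax_block, thread_spool, tack_tin from where it was at the start of the episode above 0.03 m).
It also fails if it takes over 70 s, if anything falls off the work surface, if the arm or the gripper's body presses on something with over 40 N, if the wrist force passes 120 N, or if a joint passes its speed limit or range.

## Working session

There is one attempt and no reset: what is moved stays moved. The work goes in short steps, Python scripts to look and compute and a tool call to move; the robot and the scene stay as the last step left them, time stands still between calls to the robot, and variables do not carry over. Pictures are saved under pics/ and viewed, at most 10 in all, crops included, and the job is handed in when it is done.

Besides the shell and the picture viewer there is one more tool, called as a command line: name --argument value ..., lists and objects as JSON in quotes. carry_out: Moves the arm, as the interface text tells. Its arguments: {"type":"object","properties":{"steps":{"type":"array","items":{"type":"number"}},"grip_force":{"type":"number"}},"required":["steps"]}

```bash
mkdir -p pics
python3 - <<'E'
from station import r
import cv2,numpy as np
for n in ("top","side"):
    cv2.imwrite(f"pics/{n}0.png",r.read_camera(n)[:,:,::-1]); m=r.camera_model(n); print(n,np.round(m["mtx"],1).tolist(),np.round(m["extrinsics"],3).tolist(),[k for k in m])
s=r.get_state();print(s,r.grasp_offset)
E
```

```text
top [[388.6, 0.0, 318.0], [0.0, 388.6, 197.7], [0.0, 0.0, 1.0]] [[-0.018, 0.995, -0.096, 0.461], [-0.999, -0.021, -0.029, -0.081], [-0.031, 0.095, 0.995, 0.952], [0.0, 0.0, 0.0, 1.0]] ['mtx', 'extrinsics']
side [[451.6, 0.0, 322.9], [0.0, 451.6, 201.0], [0.0, 0.0, 1.0]] [[-0.999, 0.014, -0.042, 0.492], [-0.043, -0.529, 0.848, 0.818], [-0.011, 0.849, 0.529, 0.64], [0.0, 0.0, 0.0, 1.0]] ['mtx', 'extrinsics']
{'time': 0.1, 'q': array([-1.21828366e+00,  3.79347844e-01,  1.73469059e+00,  1.39203549e-05,
        1.02851711e+00, -3.32856243e-02]), 'joint_velocities': array([ 0.00024518, -0.00176322, -0.00086766,  0.00051422, -0.00065174,
       -0.00061657]), 'joint_torque': array([-4.80234070e-03, -7.65043759e+01, -4.35295343e+01,  6.50845771e-02,
        3.98343592e-02, -4.20725428e-05]), 'eef_pos': array([ 0.26329858, -0.64822619,  0.21337539]), 'orientation': array([ 9.81453155e-01,  1.91701519e-01, -7.06350944e-05, -4.76272392e-04]), 'wrist_force': array([0.54846466, 0.15399556, 0.02017214]), 'wrist_torque': array([ 0.00252493, -0.0422369 , -0.00315705]), 'grip_force': 0.0, 'opening': 0.09080038536729311} 0.0188
```

View pics/top0.png

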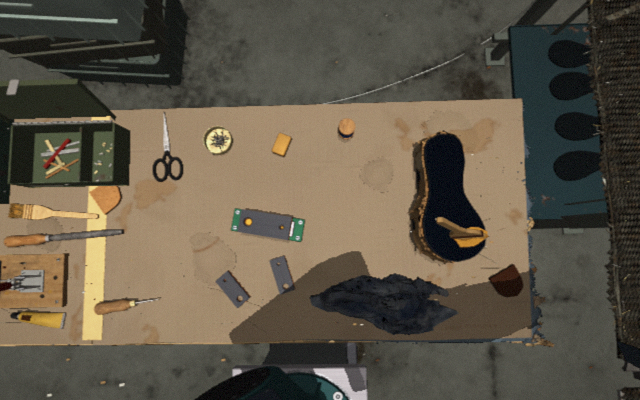

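View pics/side0.png

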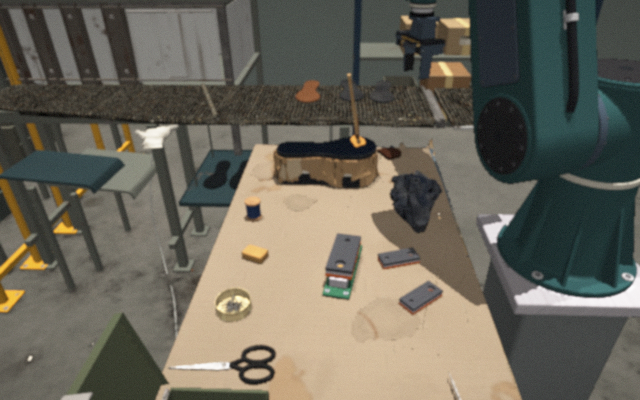

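The holder carries the large dark stone at top (268,224) and side (343,262), with a brass pin in its left (+y) hole. Two loose dark plates are lookalikes: top (232,289) and (280,273). They are shorter and not on a holder. The tin is at (218,140), the wax at (282,144), the spool at (346,128), and the brush is the big shape on the right.

```bash
cat > h.py <<'E'
from station import r
import cv2,numpy as np
from scipy.spatial.transform import Rotation as R
def proj(n,p):
    m=r.camera_model(n);T=np.linalg.inv(m["extrinsics"]);c=T[:3,:3]@np.array(p)+T[:3,3];c=c*[1,-1,-1]
    u=m["mtx"]@c; return (u[:2]/u[2]).round(1)
def cast(n,uv,z):
    m=r.camera_model(n);E=np.array(m["extrinsics"]);d=np.linalg.inv(m["mtx"])@[uv[0],uv[1],1];d=E[:3,:3]@(d*[1,-1,-1])
    return E[:3,3]+d*(z-E[2,3])/d[2]
E
python3 - <<'E'
from h import *
im=cv2.imread("pics/top0.png")
hsv=cv2.cvtColor(im,cv2.COLOR_BGR2HSV)
m=((hsv[:,:,1]<75)&(hsv[:,:,2]<125)).astype(np.uint8)
n,l,st,ce=cv2.connectedComponentsWithStats(m)
for i in range(1,n):
    if 250<st[i,4]<3000 and 200<ce[i][0]<330 and 190<ce[i][1]<310:
        pts=np.argwhere(l==i)[:,::-1].astype(np.float32)
        w=np.array([cast("top",p,0.052)[:2] for p in pts],np.float32)
        print(ce[i].round(1),"world",[np.round(v,4) for v in cv2.minAreaRect(w)])
print("pin px->",cast("top",(248.5,222),.042).round(4))
for nme,uv,z in (("tin",(218,140),.02),("wax",(282,144),.02),("spool",(346,128),.05),("brushL",(414,200),.09),("brushT",(440,135),.09),("tip",(485,237),.3),("tip2",(440,220),.3)): print(nme,cast("top",uv,z).round(3))
print("tcp",proj("top",r.get_state()["eef_pos"]),proj("side",r.get_state()["eef_pos"]))
# green corners of foot
g=((hsv[:,:,0]>45)&(hsv[:,:,0]<95)&(hsv[:,:,1]>90)).astype(np.uint8);g[:195]=0;g[255:]=0;g[:,:220]=0;g[:,320:]=0
w=np.array([cast("top",p,0.008)[:2] for p in np.argwhere(g)[:,::-1]],np.float32);print("foot",cv2.minAreaRect(w))
crop=np.hstack([cv2.resize(im[190:310,205:325],(480,480),interpolation=cv2.INTER_CUBIC),cv2.resize(cv2.imread("pics/side0.png")[220:320,300:360],(288,480))])
cv2.imwrite("pics/crop.png",crop)
E
```

```text
[265.3 224. ] world [array([0.4897, 0.0686]), array([0.1332, 0.0568]), np.float64(79.3736)]
[281.7 274.4] world [array([0.3719, 0.0308]), array([0.0851, 0.0374]), np.float64(16.0803)]
[231.8 288.9] world [array([0.3417, 0.1458]), array([0.0816, 0.0373]), np.float64(39.8558)]
pin px-> [0.495  0.1098 0.042 ]
tin [0.699 0.19  0.02 ]
wax [0.685 0.032 0.02 ]
spool [ 0.713 -0.124  0.05 ]
brushL [ 0.535 -0.269  0.09 ]
brushT [ 0.68  -0.333  0.09 ]
tip [ 0.453 -0.337  0.3  ]
tip2 [ 0.483 -0.264  0.3  ]
tcp [647.3 339.5] [414.5  73.9]
foot ((0.4888254404067993, 0.07042485475540161), (0.1729634404182434, 0.052890677005052567), 79.5910415649414)
```

View pics/crop.png

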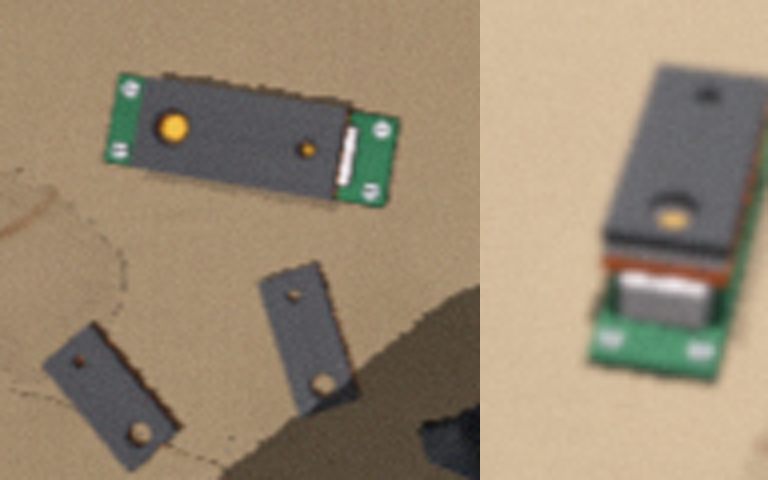

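The crop confirms the stone on the holder, about 120 x 54 mm with its large hole at the +y end. The loose plates measure about 80 x 37 mm, so they are decoys. I'll raise the arm first to clear the brush.

carry_out --steps '[0, 0, -0.06, 0, 0, 0, 0.09, 0, 0, -0.06, 0, 0, 0, 0.09, 0, 0, -0.06, 0, 0, 0, 0.09, 0.02, -0.02, -0.055, 0, 0, 0, 0.09, 0.035, -0.04, -0.03, 0, 0, 0, 0.09]' --grip_force 45

```text
time: 0.72
eef_pos: [0.2918, -0.5724, 0.4815]
orientation: [0.982, 0.191, 0.0, 0.001]
wrist_force: [0.3, 0.2, 0.1]
opening: 0.0901
grip_force: 0.0
```

carry_out --steps '[0.038, -0.046, 0, 0, 0, 0, 0.09, 0.038, -0.046, 0, 0, 0, 0, 0.09, 0.038, -0.046, 0, 0, 0, 0, 0.09, 0.038, -0.046, 0, 0, 0, 0, 0.09, 0.038, -0.046, 0, 0, 0, 0, 0.09]'

```text
time: 1.35
eef_pos: [0.3813, -0.2858, 0.4787]
orientation: [0.981, 0.192, 0.0, -0.0]
wrist_force: [0.7, -0.6, 0.6]
opening: 0.0899
grip_force: 0.0
```

carry_out --steps '[0.038, -0.046, 0, 0, 0, 0, 0.09, 0.038, -0.046, 0, 0, 0, 0, 0.09, 0.038, -0.046, 0, 0, 0, 0, 0.09, 0.038, -0.046, 0, 0, 0, 0, 0.09, 0.038, -0.046, 0, 0, 0, 0, 0.09]'

```text
time: 1.98
eef_pos: [0.4708, -0.0011, 0.4789]
orientation: [0.981, 0.192, 0.0, 0.0]
wrist_force: [0.9, -0.7, -0.1]
opening: 0.09
grip_force: 0.0
```

```bash
cat >> h.py <<'E'
sx=np.array([.182,.983,0]);sx/=np.linalg.norm(sx);sz=np.array([0,0,1.]);sy=np.cross(sz,sx);seat=np.array([.489,.0705,.03])
def frame(z,y):
    z=z/np.linalg.norm(z);y=y-z*(y@z);y/=np.linalg.norm(y);return R.from_matrix(np.c_[np.cross(y,z),y,z])
def rows(p1,R1,n,op,grasp=True,log=True):
    """steps from the present pose to grasp point p1 / rotation R1, straight path of the grasp point"""
    s=r.get_state();p0=s["eef_pos"];R0=R.from_quat(s["orientation"]);g=r.grasp_offset
    p1=np.array(p1,float);p1=p1+(g*R1.as_matrix()[:,2] if grasp else 0)
    rv=(R0.inv()*R1).as_rotvec()/n
    if log: print("turn deg",np.degrees(np.linalg.norm(rv)*n).round(1),"dist",np.linalg.norm(p1-p0).round(3))
    for i in range(n):
        Ri=R0*R.from_rotvec(rv*i); print(*np.round(Ri.inv().apply((p1-p0)/n),3),*np.round(rv,3),op,sep=", ",end=",\n")
E
python3 - <<'E'
from h import *
print(r.get_state()["q"].round(3))
RA=frame(sx-sz,-sy)
rows(seat+[0,0,.2],RA,8,.09)
E
```

```text
[-0.052 -0.23   1.91  -0.     1.462  1.133]
turn deg 71.7 dist 0.276
0.006, -0.009, 0.033, 0.049, 0.09, -0.118, 0.09,
0.004, -0.007, 0.034, 0.049, 0.09, -0.118, 0.09,
0.002, -0.005, 0.034, 0.049, 0.09, -0.118, 0.09,
-0.001, -0.003, 0.034, 0.049, 0.09, -0.118, 0.09,
-0.004, -0.001, 0.034, 0.049, 0.09, -0.118, 0.09,
-0.007, -0.0, 0.034, 0.049, 0.09, -0.118, 0.09,
-0.01, 0.0, 0.033, 0.049, 0.09, -0.118, 0.09,
-0.013, 0.001, 0.032, 0.049, 0.09, -0.118, 0.09,
```

carry_out --steps '[0.006, -0.009, 0.033, 0.049, 0.09, -0.118, 0.09, 0.004, -0.007, 0.034, 0.049, 0.09, -0.118, 0.09, 0.002, -0.005, 0.034, 0.049, 0.09, -0.118, 0.09, -0.001, -0.003, 0.034, 0.049, 0.09, -0.118, 0.09]'

```text
time: 2.48
eef_pos: [0.4794, 0.0403, 0.3469]
orientation: [0.888, 0.412, 0.157, -0.129]
wrist_force: [0.1, 0.6, -0.1]
opening: 0.0903
grip_force: 0.0
```

carry_out --steps '[-0.004, -0.001, 0.034, 0.049, 0.09, -0.118, 0.09, -0.007, 0, 0.034, 0.049, 0.09, -0.118, 0.09, -0.01, 0, 0.033, 0.049, 0.09, -0.118, 0.09, -0.013, 0.001, 0.032, 0.049, 0.09, -0.118, 0.09, 0, 0, 0, 0, 0, 0, 0.09]'

```text
time: 3.1
eef_pos: [0.4883, 0.0805, 0.2136]
orientation: [0.712, 0.588, 0.294, -0.247]
wrist_force: [0.7, -0.1, 0.8]
opening: 0.0902
grip_force: 0.0
```

```bash
cat >> h.py <<'E'
import json,os
from scipy.optimize import least_squares
D=[([-1.21828,.37935,1.73469,0,1.02852,-.03329],[.2633,-.6482,.21338]),([-.052,-.23,1.91,0,1.462,1.133],[.4708,-.0011,.4789])]
if os.path.exists("d.json"): D+=json.load(open("d.json"))
def fk(q,L):
    a,h,l1,e,l2,d=L;q1,q2,q3,q4,q5,q6=q
    A=R.from_euler("z",q1);B=A*R.from_euler("y",q2);C=A*R.from_euler("y",q2+q3);W=C*R.from_euler("z",q4)*R.from_euler("y",q5)*R.from_euler("z",q6+np.pi/2)
    return A.apply([a,0,h])+B.apply([0,0,l1])+C.apply([e,0,l2])+W.apply([0,0,d]),W
def fit():
    f=lambda L:np.concatenate([fk(q,L)[0]-p for q,p in D]+[1e-3*(L-np.array([.1,.4,.45,0,.45,.25]))])
    s=least_squares(f,[.1,.4,.45,0,.45,.25]);return s.x
LO=np.array([-2.77,-.74,0,-1.06,.31,-3.08]);HI=np.array([2.77,2.19,2.66,4.2,2.87,3.08])
def ik(p,Rt,q0,L):
    f=lambda q:np.r_[(fk(q,L)[0]-p)*5,(fk(q,L)[1].inv()*Rt).as_rotvec(),2e-4*(q-q0)]
    s=least_squares(f,np.clip(q0,LO+.01,HI-.01),bounds=(LO,HI));return s.x,np.abs(s.fun[:6]).max()
E
python3 - <<'E'
import json
import h
from h import *
s=r.get_state();json.dump([[s["q"].tolist(),s["eef_pos"].tolist()]],open("d.json","w"))
import importlib;importlib.reload(h);from h import *
print(s["q"].round(3));L=fit();print(L.round(4))
for q,p in h.D: print((fk(q,L)[0]-p).round(4))
p,W=fk(s["q"],L);print(np.degrees((W.inv()*R.from_quat(s["orientation"])).magnitude()))
RA=frame(sx-sz,-sy)
# stone pose: palm at -sx, stone x = sx at holder. grasp point stone x = -12mm
Rs=R.from_matrix(np.c_[sx,sy,sz]);G1=Rs.inv()*RA
Rf=R.from_matrix(np.c_[sx,-sy,-sz])
g=r.grasp_offset
def test(name,gp,Rt,q0):
    best=None
    for flip in (0,1):
        R2=Rt*R.from_euler("z",np.pi*flip)
        for dq in (0,1,-1):
            q=q0.copy();q[3]+=dq*1.5
            q,e=ik(np.array(gp)+g*R2.as_matrix()[:,2],R2,q,L)
            if e<.01 and (best is None or abs(q-q0).max()<abs(best[0]-q0).max()): best=(q,flip)
    print(name,None if best is None else (best[0].round(2),best[1]))
    return best
test("pick",seat+[0,0,.011]-.012*sx,RA,s["q"])
for c in ([.47,.30],[.55,.25],[.5,.3]):
  for yaw in range(-180,180,30):
    d=np.array([np.cos(np.radians(yaw)),np.sin(np.radians(yaw)),0])
    test(f"stand {c} toolyaw {yaw}",[*c,.072],frame(d-sz,np.cross(sz,d)),s["q"])
E
```

```text
[-0.281  0.133  2.234  0.914  1.098 -0.664]
[-0.0111  0.3475  0.5417  0.0275  0.6116  0.3007]
[-0.0221 -0.0074 -0.0032]
[-0.0012 -0.0233  0.0012]
[ 0.0005 -0.0009  0.002 ]
1.742061544416226e-14
pick (array([-0.3 ,  0.53,  2.22,  1.11,  0.9 , -1.06]), 0)
stand [0.47, 0.3] toolyaw -180 (array([ 0.42,  0.73,  1.69,  0.3 ,  1.46, -1.3 ]), 1)
stand [0.47, 0.3] toolyaw -150 (array([ 0.56,  0.76,  1.64,  0.02,  1.53, -1.55]), 1)
stand [0.47, 0.3] toolyaw -120 (array([ 0.69,  0.74,  1.67, -0.25,  1.48, -1.8 ]), 1)
stand [0.47, 0.3] toolyaw -90 (array([ 0.82,  0.68,  1.8 , -0.52,  1.33, -2.02]), 1)
stand [0.47, 0.3] toolyaw -60 (array([ 0.91,  0.59,  1.98, -0.82,  1.11,  0.97]), 0)
stand [0.47, 0.3] toolyaw -30 None
stand [0.47, 0.3] toolyaw 0 None
stand [0.47, 0.3] toolyaw 30 (array([ 0.59,  0.35,  2.44,  3.26,  0.44, -1.63]), 1)
stand [0.47, 0.3] toolyaw 60 (array([ 0.33,  0.38,  2.38,  2.04,  0.55, -1.09]), 1)
stand [0.47, 0.3] toolyaw 90 (array([ 0.21,  0.47,  2.21,  1.31,  0.8 , -0.92]), 1)
stand [0.47, 0.3] toolyaw 120 (array([ 0.22,  0.57,  2.01,  0.88,  1.06, -0.95]), 1)
stand [0.47, 
[... 1257 characters left out ...]
y([ 0.67,  0.77,  1.62, -0.27,  1.5 , -1.83]), 1)
stand [0.5, 0.3] toolyaw -90 (array([ 0.78,  0.7 ,  1.75, -0.54,  1.34, -2.05]), 1)
stand [0.5, 0.3] toolyaw -60 (array([ 0.87,  0.61,  1.94, -0.84,  1.1 ,  0.94]), 0)
stand [0.5, 0.3] toolyaw -30 None
stand [0.5, 0.3] toolyaw 0 None
stand [0.5, 0.3] toolyaw 30 (array([ 0.55,  0.38,  2.39,  3.19,  0.41, -1.59]), 1)
stand [0.5, 0.3] toolyaw 60 (array([ 0.31,  0.41,  2.33,  1.97,  0.54, -1.03]), 1)
stand [0.5, 0.3] toolyaw 90 (array([ 0.2 ,  0.5 ,  2.16,  1.28,  0.81, -0.88]), 1)
stand [0.5, 0.3] toolyaw 120 (array([ 0.21,  0.6 ,  1.95,  0.86,  1.09, -0.93]), 1)
stand [0.5, 0.3] toolyaw 150 (array([ 0.29,  0.7 ,  1.76,  0.56,  1.33, -1.08]), 1)
```

Run:
```python
from h import *
rows(seat+[0,0,.012]-.012*sx,frame(sx-sz,-sy),5,.09)
```

```text
turn deg 0.5 dist 0.185
-0.027, 0.001, 0.025, -0.0, -0.0, -0.002, 0.09,
-0.027, 0.001, 0.025, -0.0, -0.0, -0.002, 0.09,
-0.027, 0.001, 0.025, -0.0, -0.0, -0.002, 0.09,
-0.027, 0.001, 0.025, -0.0, -0.0, -0.002, 0.09,
-0.027, 0.001, 0.025, -0.0, -0.0, -0.002, 0.09,
```

carry_out --steps '[-0.027, 0.001, 0.025, 0, 0, -0.002, 0.09, -0.027, 0.001, 0.025, 0, 0, -0.002, 0.09, -0.027, 0.001, 0.025, 0, 0, -0.002, 0.09, -0.027, 0.001, 0.025, 0, 0, -0.002, 0.09, -0.027, 0.001, 0.025, 0, 0, -0.002, 0.09]'

```text
time: 3.72
eef_pos: [0.4955, 0.0724, 0.0334]
orientation: [0.709, 0.592, 0.296, -0.242]
wrist_force: [0.4, 0.2, -0.3]
opening: 0.0902
grip_force: 0.0
```

carry_out --steps '[0, 0, 0, 0, 0, 0, 0.065, 0, 0, 0, 0, 0, 0, 0.045, 0, 0, 0, 0, 0, 0, 0.045, 0, 0, 0, 0, 0, 0, 0.045, 0, 0, 0, 0, 0, 0, 0.045]'

```text
time: 4.35
eef_pos: [0.4916, 0.0738, 0.0336]
orientation: [0.707, 0.593, 0.296, -0.245]
wrist_force: [-17.6, -7.1, 18.0]
opening: 0.0537
grip_force: 45.0
```

Run:
```python
from h import *
s=r.get_state();W=R.from_quat(s["orientation"]);g=s["eef_pos"]-r.grasp_offset*W.as_matrix()[:,2];d=g-seat
print(s["opening"],s["grip_force"],s["wrist_force"].round(1),s["q"].round(2),"in seat",[round(float(d@a),4) for a in (sx,sy,sz)])
cv2.imwrite("pics/side1.png",r.read_camera("side")[180:320,250:450,::-1].repeat(4,0).repeat(4,1))
```

```text
0.05369121663474211 45.003532259725034 [-17.6  -7.1  18. ] [-0.29  0.52  2.22  1.11  0.9  -1.06] in seat [-0.0096, -0.002, 0.0169]
```

View pics/side1.png

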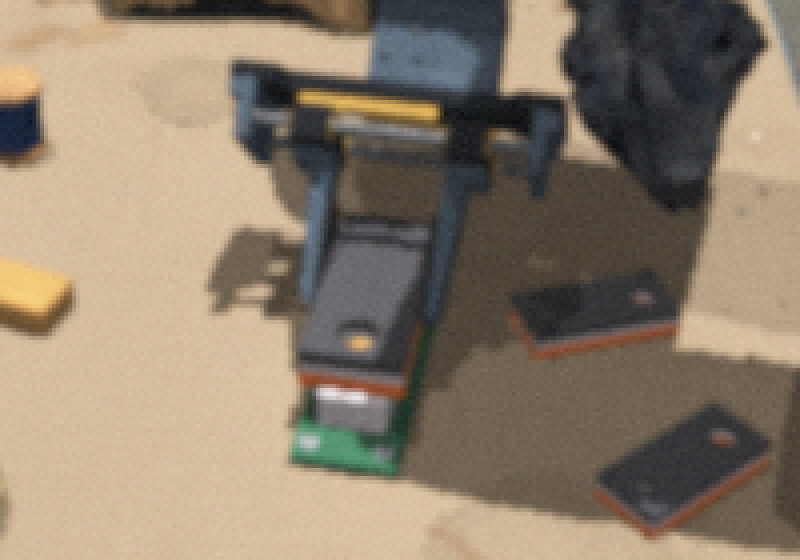

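carry_out --steps '[0.007, 0, -0.007, 0, 0, 0, 0.045, 0.014, 0, -0.014, 0, 0, 0, 0.045, 0.021, 0, -0.021, 0, 0, 0, 0.045, 0.028, 0, -0.028, 0, 0, 0, 0.045, 0.035, 0, -0.035, 0, 0, 0, 0.045]'

```text
time: 5.03
eef_pos: [0.4923, 0.0728, 0.1825]
orientation: [0.709, 0.593, 0.296, -0.243]
wrist_force: [1.4, -0.2, -1.8]
opening: 0.0537
grip_force: 45.0
```

Run:
```python
from h import *
s=r.get_state();print(s["eef_pos"].round(4),s["opening"],s["wrist_force"].round(1))
rows([.48,.30,.12],frame(-sx-sz,-sy),10,.045)
```

```text
[0.4923 0.0728 0.1825] 0.053700081617774065 [ 1.4 -0.2 -1.8]
turn deg 90.1 dist 0.228
0.009, -0.005, 0.02, 0.001, -0.157, 0.0, 0.045,
0.012, -0.005, 0.018, 0.001, -0.157, 0.0, 0.045,
0.015, -0.005, 0.016, 0.001, -0.157, 0.0, 0.045,
0.017, -0.005, 0.014, 0.001, -0.157, 0.0, 0.045,
0.019, -0.005, 0.011, 0.001, -0.157, 0.0, 0.045,
0.021, -0.005, 0.008, 0.001, -0.157, 0.0, 0.045,
0.022, -0.005, 0.004, 0.001, -0.157, 0.0, 0.045,
0.022, -0.005, 0.001, 0.001, -0.157, 0.0, 0.045,
0.022, -0.005, -0.003, 0.001, -0.157, 0.0, 0.045,
0.021, -0.005, -0.006, 0.001, -0.157, 0.0, 0.045,
```

carry_out --steps '[0.009, -0.005, 0.02, 0.001, -0.157, 0, 0.045, 0.012, -0.005, 0.018, 0.001, -0.157, 0, 0.045, 0.015, -0.005, 0.016, 0.001, -0.157, 0, 0.045, 0.017, -0.005, 0.014, 0.001, -0.157, 0, 0.045, 0.019, -0.005, 0.011, 0.001, -0.157, 0, 0.045]'

```text
time: 5.65
eef_pos: [0.4869, 0.1775, 0.1443]
orientation: [0.768, 0.641, 0.005, -0.0]
wrist_force: [0.0, -1.9, -2.9]
opening: 0.054
grip_force: 45.0
```

carry_out --steps '[0.021, -0.005, 0.008, 0.001, -0.157, 0, 0.045, 0.022, -0.005, 0.004, 0.001, -0.157, 0, 0.045, 0.022, -0.005, 0.001, 0.001, -0.157, 0, 0.045, 0.022, -0.005, -0.003, 0.001, -0.157, 0, 0.045, 0.021, -0.005, -0.006, 0.001, -0.157, 0, 0.045]'

```text
time: 6.28
eef_pos: [0.4808, 0.2857, 0.1073]
orientation: [0.711, 0.593, -0.291, 0.243]
wrist_force: [0.8, -0.3, -2.9]
opening: 0.0537
grip_force: 45.0
```

Run:
```python
from h import *
s=r.get_state();print(s["eef_pos"].round(4),s["opening"],s["wrist_force"].round(1),s["q"].round(2))
rows([.48,.30,.076],frame(-sx-sz,-sy),2,.045)
cv2.imwrite("pics/s2.png",np.vstack([r.read_camera("side")[120:400,100:500,::-1],r.read_camera("top")[100:300,100:500,::-1]]))
```

```text
[0.4808 0.2857 0.1073] 0.053685949814976576 [ 0.8 -0.3 -2.9] [ 0.71  0.61  1.78 -0.46  1.42  1.12]
turn deg 0.5 dist 0.045
0.016, -0.002, 0.016, 0.001, -0.004, 0.001, 0.045,
0.016, -0.002, 0.016, 0.001, -0.004, 0.001, 0.045,
```

View pics/s2.png

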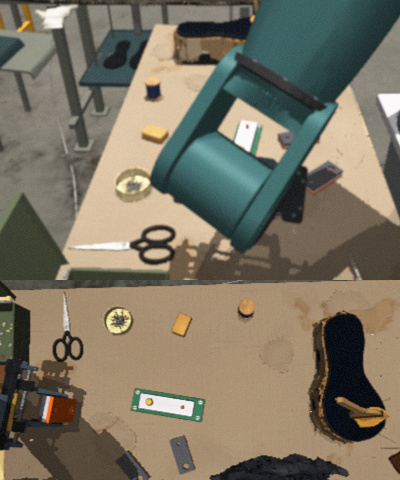

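carry_out --steps '[0.016, -0.002, 0.016, 0.001, -0.004, 0.001, 0.045, 0.016, -0.002, 0.016, 0.001, -0.004, 0.001, 0.045, 0, 0, 0, 0, 0, 0, 0.045]'

```text
time: 6.75
eef_pos: [0.4755, 0.284, 0.0593]
orientation: [0.71, 0.592, -0.295, 0.242]
wrist_force: [0.0, 0.2, -1.6]
opening: 0.0538
grip_force: 45.0
```

carry_out --steps '[0.002, 0, 0.002, 0, 0, 0, 0.045, 0, 0, 0, 0, 0, 0, 0.045]'

```text
time: 7.0
eef_pos: [0.4768, 0.2855, 0.0585]
orientation: [0.711, 0.592, -0.293, 0.242]
wrist_force: [-0.1, -0.1, -2.4]
opening: 0.0536
grip_force: 45.0
```

Run:
```python
from h import *
im=r.read_camera("top")[:,:,::-1];hsv=cv2.cvtColor(np.ascontiguousarray(im),cv2.COLOR_BGR2HSV)
sub=np.zeros(hsv.shape[:2],bool);sub[195:255,220:320]=1
w=sub&(hsv[:,:,2]>150)&(hsv[:,:,1]<60);b=sub&(hsv[:,:,1]>120)&(hsv[:,:,0]<35)
n,l,st,ce=cv2.connectedComponentsWithStats((b).astype(np.uint8))
for i in range(1,n):
    if st[i,4]>8: print("pin",ce[i].round(1),st[i,4],cast("top",ce[i],.042).round(4))
n,l,st,ce=cv2.connectedComponentsWithStats((w).astype(np.uint8));i=1+st[1:,4].argmax()
rr=cv2.minAreaRect(np.array([cast("top",p,.03)[:2] for p in np.argwhere(l==i)[:,::-1]],np.float32));print("top",rr)
s=r.get_state();print(s["eef_pos"].round(4),s["wrist_force"].round(1),s["opening"])
cv2.imwrite("pics/w3.png",np.hstack([r.read_camera("wrist")[:,:,::-1][:,100:540],cv2.resize(im[180:280,100:190],(360,400))]))
```

```text
pin [248.6 221.5] 33 [0.4961 0.1095 0.042 ]
top ((0.48857414722442627, 0.07119271159172058), (0.13060952723026276, 0.03633802756667137), 79.8358154296875)
[0.4768 0.2855 0.0586] [ 0.3  0.1 -1.9] 0.054018075549211154
```

View pics/w3.png

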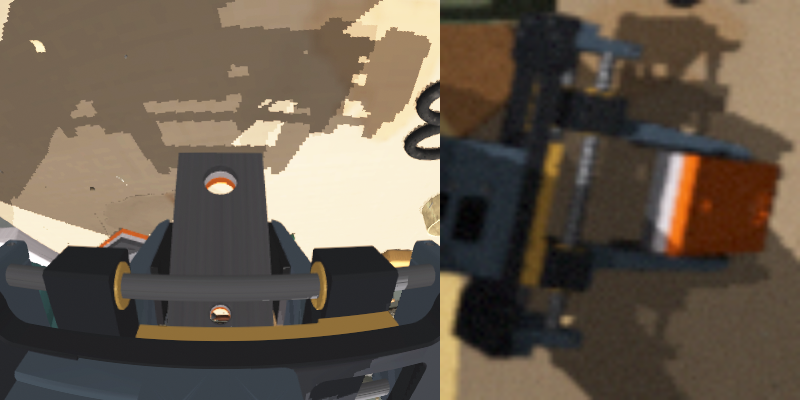

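carry_out --steps '[0.0015, 0, 0.0015, 0, 0, 0, 0.045, 0, 0, 0, 0, 0, 0, 0.045]'

```text
time: 7.35
eef_pos: [0.4768, 0.2858, 0.057]
orientation: [0.71, 0.592, -0.294, 0.243]
wrist_force: [-2.0, 1.0, 8.6]
opening: 0.0535
grip_force: 45.0
```

carry_out --steps '[0.0015, 0, 0.0015, 0, 0, 0, 0.045, 0, 0, 0, 0, 0, 0, 0.045]'

```text
time: 7.6
eef_pos: [0.4768, 0.286, 0.057]
orientation: [0.71, 0.591, -0.295, 0.244]
wrist_force: [-8.1, 2.5, 33.4]
opening: 0.0533
grip_force: 45.0
```

carry_out --steps '[-0.0013, 0, -0.0013, 0, 0, 0, 0.045, 0, 0, 0, 0, 0, 0, 0.045, 0, 0, 0, 0, 0, 0, 0.06, 0, 0, 0, 0, 0, 0, 0.075, 0, 0, 0, 0, 0, 0, 0.09]'

```text
time: 8.22
eef_pos: [0.4764, 0.2855, 0.0556]
orientation: [0.71, 0.592, -0.294, 0.242]
wrist_force: [-0.0, -0.3, 0.4]
opening: 0.0771
grip_force: 0.0
```

carry_out --steps '[0, 0, 0, 0, 0, 0, 0.09, 0, 0, -0.015, 0, 0, 0, 0.09, 0, 0, -0.03, 0, 0, 0, 0.09, 0, 0, -0.045, 0, 0, 0, 0.09, 0, 0, -0.06, 0, 0, 0, 0.09]'

```text
time: 8.85
eef_pos: [0.4958, 0.3903, 0.1635]
orientation: [0.71, 0.592, -0.294, 0.242]
wrist_force: [0.6, 0.3, 0.4]
opening: 0.0904
grip_force: 0.0
```

carry_out --steps '[0, 0, -0.04, 0, 0, 0, 0.09, -0.03, 0, -0.04, 0, 0, 0, 0.09]'

```text
time: 9.1
eef_pos: [0.5022, 0.4255, 0.2409]
orientation: [0.71, 0.592, -0.294, 0.242]
wrist_force: [-0.7, -0.2, -0.2]
opening: 0.0902
grip_force: 0.0
```

```bash
sed -i 's/^sx=.*/sx=np.array([.1788,.9839,0]);sx\/=np.linalg.norm(sx);sz=np.array([0,0,1.]);sy=np.cross(sz,sx);seat=np.array([.4887,.0711,.03])/' h.py
python3 - <<'E'
from h import *
s=r.get_state();print(s["eef_pos"].round(4),s["opening"],s["wrist_force"].round(1))
im=np.ascontiguousarray(r.read_camera("top")[:,:,::-1]);cv2.imwrite("pics/t4.png",im)
hsv=cv2.cvtColor(im,cv2.COLOR_BGR2HSV);m=((hsv[:,:,1]>170)&(hsv[:,:,0]<15)&(hsv[:,:,2]>90)).astype(np.uint8);m[:,:110]=0;m[:,230:]=0;m[:150]=0
n,l,st,ce=cv2.connectedComponentsWithStats(m)
for i in range(1,n):
    if st[i,4]>60: print(st[i],ce[i]);rr=cv2.minAreaRect(np.argwhere(l==i)[:,::-1].astype(np.float32));print(cv2.boxPoints(rr).round(1).tolist())
cv2.imwrite("pics/t4c.png",np.hstack([cv2.resize(im[160:280,100:220],(480,480)),r.read_camera("side")[:,200:500][:, :, ::-1].repeat(1,0)[:480].copy() if 0 else cv2.resize(r.read_camera("side")[200:400,260:390,::-1],(312,480))]))
E
```

```text
[0.5022 0.4255 0.2409] 0.09020412786033645 [-0.7 -0.2 -0.2]
[157 219   8  25  99] [160.65656566 231.12121212]
[[156.39999389648438, 242.89999389648438], [161.3000030517578, 218.5], [165.0, 219.1999969482422], [160.10000610351562, 243.60000610351562]]
```

View pics/t4c.png

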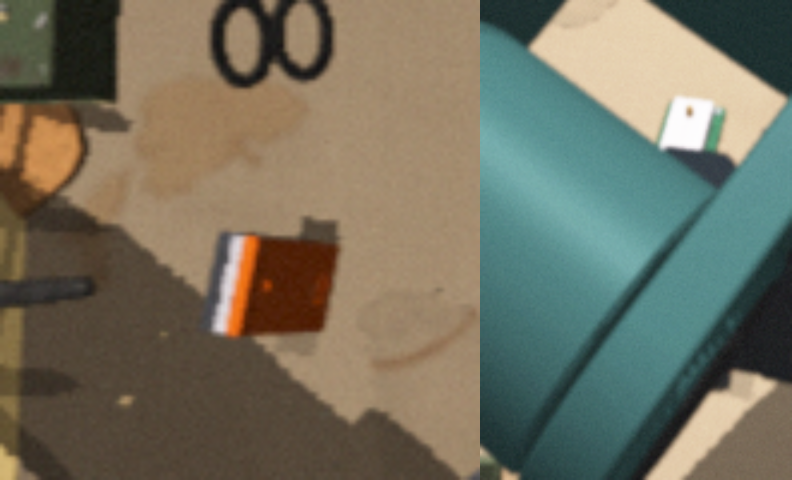

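The stone stands by itself. Its end face runs from crop (205,232) to (260,335), with the orange face toward −sx. I'll regrasp it from the orange side.

Run:
```python
from h import *
c=[cast("top",p,.12)[:2] for p in ((155,218),(150.8,243),(160.5,243.7),(165,219))]
print(np.round(c,4)); e=(c[3]-c[2]);print("yaw of y edge",np.degrees(np.arctan2(e[1],e[0])),np.linalg.norm(e), "sy yaw",np.degrees(np.arctan2(-sy[1],-sy[0])))
C=np.mean(c,axis=0);print("centre",C)
rows([*C,.22],frame(sx-sz,-sy),10,.09)
```

```text
[[0.5047 0.2975]
 [0.4509 0.3055]
 [0.4491 0.2842]
 [0.5021 0.2755]]
yaw of y edge -9.397559380431392 0.05375728550284149 sy yaw -10.299721851856207
centre [0.47670678 0.29066974]
turn deg 89.4 dist 0.132
-0.006, -0.0, 0.012, 0.0, 0.156, -0.0, 0.09,
-0.008, -0.0, 0.01, 0.0, 0.156, -0.0, 0.09,
-0.009, -0.0, 0.009, 0.0, 0.156, -0.0, 0.09,
-0.011, -0.0, 0.008, 0.0, 0.156, -0.0, 0.09,
-0.012, -0.0, 0.006, 0.0, 0.156, -0.0, 0.09,
-0.013, -0.0, 0.004, 0.0, 0.156, -0.0, 0.09,
-0.013, -0.0, 0.002, 0.0, 0.156, -0.0, 0.09,
-0.013, -0.0, -0.0, 0.0, 0.156, -0.0, 0.09,
-0.013, -0.0, -0.002, 0.0, 0.156, -0.0, 0.09,
-0.012, -0.0, -0.004, 0.0, 0.156, -0.0, 0.09,
```

carry_out --steps '[-0.006, 0, 0.012, 0, 0.156, 0, 0.09, -0.008, 0, 0.01, 0, 0.156, 0, 0.09, -0.009, 0, 0.009, 0, 0.156, 0, 0.09, -0.011, 0, 0.008, 0, 0.156, 0, 0.09, -0.012, 0, 0.006, 0, 0.156, 0, 0.09]'

```text
time: 9.82
eef_pos: [0.4913, 0.3621, 0.2211]
orientation: [0.769, 0.64, 0.001, -0.002]
wrist_force: [0.3, 1.2, -0.5]
opening: 0.09
grip_force: 0.0
```

carry_out --steps '[-0.013, 0, 0.004, 0, 0.156, 0, 0.09, -0.013, 0, 0.002, 0, 0.156, 0, 0.09, -0.013, 0, 0, 0, 0.156, 0, 0.09, -0.013, 0, -0.002, 0, 0.156, 0, 0.09, -0.012, 0, -0.004, 0, 0.156, 0, 0.09]'

```text
time: 10.45
eef_pos: [0.4796, 0.3029, 0.2019]
orientation: [0.714, 0.595, 0.281, -0.238]
wrist_force: [-0.4, 0.4, -0.0]
opening: 0.0903
grip_force: 0.0
```

Run:
```python
from h import *
s=r.get_state();print(s["eef_pos"].round(4),s["wrist_force"].round(1),s["q"].round(2))
rows(np.array([.4771,.2917,.070])-.003*sx,frame(sx-sz,-sy),5,.09)
```

```text
[0.4796 0.3029 0.2019] [-0.4  0.4 -0. ] [ 0.22  0.14  2.24  1.11  0.79 -0.44]
turn deg 1.8 dist 0.145
-0.02, 0.0, 0.021, -0.001, 0.006, -0.001, 0.09,
-0.02, 0.0, 0.021, -0.001, 0.006, -0.001, 0.09,
-0.02, 0.0, 0.021, -0.001, 0.006, -0.001, 0.09,
-0.02, -0.0, 0.021, -0.001, 0.006, -0.001, 0.09,
-0.021, -0.0, 0.02, -0.001, 0.006, -0.001, 0.09,
```

carry_out --steps '[-0.02, 0, 0.021, -0.001, 0.006, -0.001, 0.09, -0.02, 0, 0.021, -0.001, 0.006, -0.001, 0.09, -0.02, 0, 0.021, -0.001, 0.006, -0.001, 0.09, -0.02, 0, 0.021, -0.001, 0.006, -0.001, 0.09, -0.021, 0, 0.02, -0.001, 0.006, -0.001, 0.09]'

```text
time: 11.08
eef_pos: [0.4785, 0.3021, 0.0553]
orientation: [0.71, 0.593, 0.291, -0.244]
wrist_force: [0.5, 0.4, 0.5]
opening: 0.0897
grip_force: 0.0
```

carry_out --steps '[0, 0, 0, 0, 0, 0, 0.065, 0, 0, 0, 0, 0, 0, 0.045, 0, 0, 0, 0, 0, 0, 0.045, 0, 0, 0, 0, 0, 0, 0.045, 0, 0, 0, 0, 0, 0, 0.045]'

```text
time: 11.7
eef_pos: [0.4787, 0.3019, 0.0568]
orientation: [0.71, 0.593, 0.292, -0.244]
wrist_force: [0.1, -3.8, 8.9]
opening: 0.054
grip_force: 44.9
```

Run:
```python
from h import *
s=r.get_state();W=R.from_quat(s["orientation"]);g=s["eef_pos"]-r.grasp_offset*W.as_matrix()[:,2]
print(s["opening"],s["grip_force"],s["wrist_force"].round(1),s["q"].round(2),"grasp",g.round(4),"tool axes in seat",(np.array([sx,sy,sz])@W.as_matrix()).round(3).tolist())
im=np.ascontiguousarray(r.read_camera("wrist")[:,:,::-1]);cv2.imwrite("pics/w5.png",im)
```

```text
0.05404838992914403 44.92816798388958 [ 0.1 -3.8  8.9] [ 0.2   0.45  2.25  1.48  0.71 -0.93] grasp [0.4763 0.2889 0.0701] tool axes in seat [[0.711, 0.0, 0.703], [0.0, -1.0, 0.001], [0.703, -0.0, -0.711]]
```

carry_out --steps '[0.007, 0, -0.007, 0, 0, 0, 0.045, 0.02, 0, -0.02, 0, 0, 0, 0.045, 0.03, 0, -0.03, 0, 0, 0, 0.045, 0.035, 0, -0.035, 0, 0, 0, 0.045]'

```text
time: 12.25
eef_pos: [0.4776, 0.3023, 0.1869]
orientation: [0.711, 0.593, 0.29, -0.244]
wrist_force: [0.4, 0.9, -2.0]
opening: 0.0539
grip_force: 44.9
```

Run:
```python
from h import *
s=r.get_state();print(s["eef_pos"].round(4),s["opening"],s["wrist_force"].round(1))
rows([.483,.18,.2],frame(sx-sz,-sy)*R.from_euler("z",np.pi/2),10,.045)
```

```text
[0.4776 0.3023 0.1869] 0.05394377502871995 [ 0.4  0.9 -2. ]
turn deg 89.9 dist 0.109
-0.008, 0.003, -0.007, 0.001, 0.001, 0.157, 0.045,
-0.007, 0.004, -0.007, 0.001, 0.001, 0.157, 0.045,
-0.006, 0.005, -0.007, 0.001, 0.001, 0.157, 0.045,
-0.006, 0.006, -0.007, 0.001, 0.001, 0.157, 0.045,
-0.005, 0.007, -0.007, 0.001, 0.001, 0.157, 0.045,
-0.003, 0.007, -0.007, 0.001, 0.001, 0.157, 0.045,
-0.002, 0.008, -0.007, 0.001, 0.001, 0.157, 0.045,
-0.001, 0.008, -0.007, 0.001, 0.001, 0.157, 0.045,
0.0, 0.008, -0.007, 0.001, 0.001, 0.157, 0.045,
0.002, 0.008, -0.007, 0.001, 0.001, 0.157, 0.045,
```

carry_out --steps '[-0.008, 0.003, -0.007, 0.001, 0.001, 0.157, 0.045, -0.007, 0.004, -0.007, 0.001, 0.001, 0.157, 0.045, -0.006, 0.005, -0.007, 0.001, 0.001, 0.157, 0.045, -0.006, 0.006, -0.007, 0.001, 0.001, 0.157, 0.045, -0.005, 0.007, -0.007, 0.001, 0.001, 0.157, 0.045]'

```text
time: 12.88
eef_pos: [0.4826, 0.2481, 0.1835]
orientation: [0.883, 0.274, 0.175, -0.34]
wrist_force: [-0.3, -0.1, -2.1]
opening: 0.0536
grip_force: 44.9
```

carry_out --steps '[-0.003, 0.007, -0.007, 0.001, 0.001, 0.157, 0.045, -0.002, 0.008, -0.007, 0.001, 0.001, 0.157, 0.045, -0.001, 0.008, -0.007, 0.001, 0.001, 0.157, 0.045, 0, 0.008, -0.007, 0.001, 0.001, 0.157, 0.045, 0.002, 0.008, -0.007, 0.001, 0.001, 0.157, 0.045]'

```text
time: 13.5
eef_pos: [0.4877, 0.1951, 0.1816]
orientation: [0.919, -0.085, 0.033, -0.384]
wrist_force: [0.9, -0.5, -2.2]
opening: 0.0535
grip_force: 44.9
```

Run:
```python
from h import *
s=r.get_state();print(s["eef_pos"].round(4),s["opening"],s["wrist_force"].round(1),s["q"].round(2))
rows(seat+[0,0,.10]-.0101*sx,frame(sx-sz,sy),10,.045)
```

```text
[0.4877 0.1951 0.1816] 0.05352903314367095 [ 0.9 -0.5 -2.2] [-0.04  0.18  2.27  1.08  0.92  0.93]
turn deg 89.7 dist 0.137
0.002, 0.013, -0.004, -0.0, 0.001, 0.157, 0.045,
0.004, 0.012, -0.004, -0.0, 0.001, 0.157, 0.045,
0.006, 0.012, -0.004, -0.0, 0.001, 0.157, 0.045,
0.008, 0.01, -0.004, -0.0, 0.001, 0.157, 0.045,
0.01, 0.009, -0.004, -0.0, 0.001, 0.157, 0.045,
0.011, 0.007, -0.004, -0.0, 0.001, 0.157, 0.045,
0.012, 0.006, -0.004, -0.0, 0.001, 0.157, 0.045,
0.013, 0.004, -0.004, -0.0, 0.001, 0.157, 0.045,
0.013, 0.002, -0.004, -0.0, 0.001, 0.157, 0.045,
0.013, -0.0, -0.004, -0.0, 0.001, 0.157, 0.045,
```

carry_out --steps '[0.002, 0.013, -0.004, 0, 0.001, 0.157, 0.045, 0.004, 0.012, -0.004, 0, 0.001, 0.157, 0.045, 0.006, 0.012, -0.004, 0, 0.001, 0.157, 0.045, 0.008, 0.01, -0.004, 0, 0.001, 0.157, 0.045, 0.01, 0.009, -0.004, 0, 0.001, 0.157, 0.045]'

```text
time: 14.12
eef_pos: [0.4884, 0.1345, 0.1497]
orientation: [0.817, -0.431, -0.114, -0.367]
wrist_force: [-0.4, 0.7, -2.7]
opening: 0.0539
grip_force: 44.9
```

carry_out --steps '[0.011, 0.007, -0.004, 0, 0.001, 0.157, 0.045, 0.012, 0.006, -0.004, 0, 0.001, 0.157, 0.045, 0.013, 0.004, -0.004, 0, 0.001, 0.157, 0.045, 0.013, 0.002, -0.004, 0, 0.001, 0.157, 0.045, 0.013, 0, -0.004, 0, 0.001, 0.157, 0.045]'

```text
time: 14.75
eef_pos: [0.4889, 0.0732, 0.1176]
orientation: [-0.59, 0.711, 0.244, 0.294]
wrist_force: [-0.7, 0.4, -1.5]
opening: 0.0536
grip_force: 44.9
```

Run:
```python
from h import *
s=r.get_state();print(s["eef_pos"].round(4),s["opening"],s["wrist_force"].round(1),s["q"].round(2))
rows(seat+[0,0,.038]-.0101*sx,frame(sx-sz,sy),4,.045)
t=np.ascontiguousarray(r.read_camera("top")[:,:,::-1]);sd=r.read_camera("side")[:,:,::-1]
cv2.imwrite("pics/t6.png",t);cv2.imwrite("pics/s6.png",sd)
cv2.imwrite("pics/c6.png",np.hstack([cv2.resize(t[180:270,215:315],(444,400),interpolation=cv2.INTER_CUBIC),cv2.resize(sd[180:310,285:400],(354,400))]))
```

```text
[0.4889 0.0732 0.1176] 0.053578550528639975 [-0.7  0.4 -1.5] [-0.29  0.33  2.25  1.01  0.98  2.27]
turn deg 0.4 dist 0.063
0.011, -0.0, 0.011, -0.001, -0.0, -0.001, 0.045,
0.011, -0.0, 0.011, -0.001, -0.0, -0.001, 0.045,
0.011, -0.0, 0.011, -0.001, -0.0, -0.001, 0.045,
0.011, -0.0, 0.011, -0.001, -0.0, -0.001, 0.045,
```

View pics/c6.png

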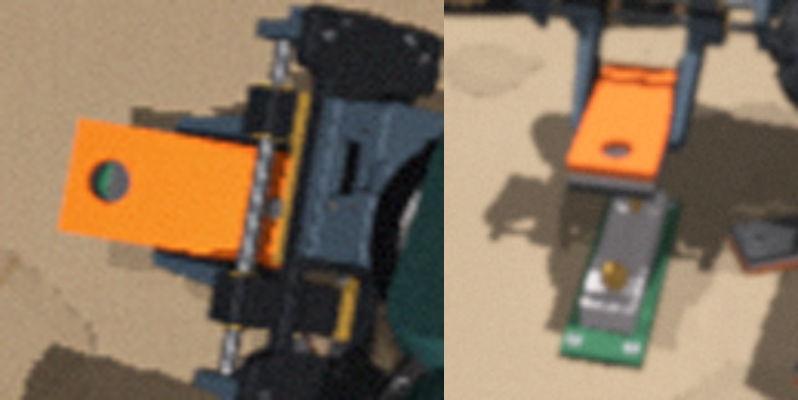

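Run:
```python
from h import *
s=r.get_state();W=R.from_quat(s["orientation"]);g=s["eef_pos"]-r.grasp_offset*W.as_matrix()[:,2]
rays=[]
for n,f,box in (("top","t6",(225,275,205,245)),("side","s6",(318,353,198,240))):
    im=cv2.imread(f"pics/{f}.png");hsv=cv2.cvtColor(im,cv2.COLOR_BGR2HSV);o=((hsv[:,:,1]>150)&(hsv[:,:,0]<22)&(hsv[:,:,2]>150)).astype(np.uint8)
    k=np.zeros_like(o);k[box[2]:box[3],box[0]:box[1]]=1;o*=k
    cs,h=cv2.findContours(o,cv2.RETR_CCOMP,cv2.CHAIN_APPROX_NONE)
    for c,hh in zip(cs,h[0]):
        if hh[3]>=0 and cv2.contourArea(c)>12:
            (u,v),ax,an=cv2.fitEllipse(c);print(n,"hole",(round(u,2),round(v,2)),np.round(ax,1));print(" at z.139",cast(n,(u,v),.139).round(4))
    c=max(cs,key=cv2.contourArea)
    if n=="top":
        P=c[:,0].astype(float);w=np.array([cast(n,p,.139)[:2] for p in P])-seat[:2];ab=np.c_[w@sx[:2],w@sy[:2]]
        print("end x",np.percentile(ab[:,0],[95,99,100]).round(4))
        for sg in(1,-1):
            sel=(ab[:,1]*sg>.018)&(ab[:,0]>0.0)&(ab[:,0]<.05);print("side",np.polyfit(ab[sel,0],ab[sel,1],1).round(4),sel.sum())
d=g-seat;print("grasp seat",[round(float(d@a),4) for a in(sx,sy,sz)],"pred hole",(g+.0501*sx).round(4))
```

```text
top hole (239.29, 220.25) [10.1 10.4]
 at z.139 [0.4954 0.1089 0.139 ]
end x [0.0583 0.0587 0.0589]
side [0.0043 0.0262] 23
side [-0.01   -0.0259] 23
side hole (340.5, 228.71) [5.3 9.6]
 at z.139 [0.4941 0.1145 0.139 ]
grasp seat [-0.0114, 0.0001, 0.1007] pred hole [0.4955 0.1092 0.1307]
```

carry_out --steps '[0.011, 0, 0.011, 0, 0, 0, 0.045, 0.011, 0, 0.011, 0, 0, 0, 0.045, 0.011, 0, 0.011, 0, 0, 0, 0.045, 0.011, 0, 0.011, 0, 0, 0, 0.045, 0, 0, 0, 0, 0, 0, 0.045]'

```text
time: 15.48
eef_pos: [0.4888, 0.0738, 0.054]
orientation: [-0.591, 0.71, 0.244, 0.294]
wrist_force: [-0.6, 0.4, -1.7]
opening: 0.0539
grip_force: 44.9
```

```bash
cat >> h.py <<'E'
def rep():
    s=r.get_state();W=R.from_quat(s["orientation"]);g=s["eef_pos"]-r.grasp_offset*W.as_matrix()[:,2];d=g-seat
    print("grasp in seat",[round(float(d@a),4) for a in(sx,sy,sz)],"axes",(np.array([sx,sy,sz])@W.as_matrix()).round(3).tolist(),s["wrist_force"].round(1),s["opening"])
E
python3 - <<'E'
from h import *
rep()
rows(seat+[0,0,.027]-.0103*sx,frame(sx-sz,sy),2,.045)
E
```

```text
grasp in seat [-0.0106, 0.0005, 0.0373] axes [[-0.707, 0.003, 0.707], [0.0, 1.0, -0.003], [-0.707, -0.002, -0.707]] [-0.6  0.4 -1.7] 0.05386251699831543
turn deg 0.2 dist 0.01
0.004, -0.0, 0.004, -0.002, -0.0, -0.0, 0.045,
0.004, -0.0, 0.004, -0.002, -0.0, -0.0, 0.045,
```

carry_out --steps '[0.004, 0, 0.004, -0.002, 0, 0, 0.045, 0.004, 0, 0.004, -0.002, 0, 0, 0.045, 0.002, 0, 0.002, 0, 0, 0, 0.045, 0, 0, 0, 0, 0, 0, 0.045]'

```text
time: 15.98
eef_pos: [0.4895, 0.0736, 0.0411]
orientation: [-0.592, 0.709, 0.245, 0.294]
wrist_force: [0.6, -0.1, -2.2]
opening: 0.0537
grip_force: 44.9
```

carry_out --steps '[0.002, 0, 0.002, 0, 0, 0, 0.045, 0, 0, 0, 0, 0, 0, 0.045]'

```text
time: 16.23
eef_pos: [0.4895, 0.0736, 0.0383]
orientation: [-0.592, 0.709, 0.245, 0.294]
wrist_force: [-0.6, -0.8, -2.4]
opening: 0.054
grip_force: 44.9
```

carry_out --steps '[0.002, 0, 0.002, 0, 0, 0, 0.045, 0, 0, 0, 0, 0, 0, 0.045]'

```text
time: 16.48
eef_pos: [0.4894, 0.0736, 0.0354]
orientation: [-0.592, 0.709, 0.245, 0.294]
wrist_force: [-0.6, 0.0, -3.5]
opening: 0.0537
grip_force: 44.9
```

carry_out --steps '[0.002, 0, 0.002, 0, 0, 0, 0.045, 0, 0, 0, 0, 0, 0, 0.045]'

```text
time: 16.73
eef_pos: [0.4896, 0.0735, 0.0327]
orientation: [-0.592, 0.709, 0.245, 0.294]
wrist_force: [1.2, 0.9, -1.7]
opening: 0.0537
grip_force: 44.9
```

carry_out --steps '[0.001, 0, 0.001, 0, 0, 0, 0.045, 0, 0, 0, 0, 0, 0, 0.045]'

```text
time: 16.98
eef_pos: [0.4896, 0.0736, 0.0321]
orientation: [-0.592, 0.709, 0.245, 0.295]
wrist_force: [-6.4, -7.0, 14.9]
opening: 0.0536
grip_force: 45.0
```

carry_out --steps '[0.0007, 0, 0.0007, 0, 0, 0, 0.045, 0, 0, 0, 0, 0, 0, 0.045]'

```text
time: 17.23
eef_pos: [0.4896, 0.0736, 0.032]
orientation: [-0.592, 0.708, 0.246, 0.295]
wrist_force: [-13.2, -15.7, 37.1]
opening: 0.0534
grip_force: 45.0
```

Firm contact at about the seated height, so I'll relieve the load, open and retreat.

carry_out --steps '[-0.001, 0, -0.001, 0, 0, 0, 0.045, 0, 0, 0, 0, 0, 0, 0.058, 0, 0, 0, 0, 0, 0, 0.075, 0, 0, 0, 0, 0, 0, 0.09, 0, 0, 0, 0, 0, 0, 0.09]'

```text
time: 17.85
eef_pos: [0.4895, 0.0736, 0.0317]
orientation: [-0.592, 0.709, 0.245, 0.294]
wrist_force: [-0.0, -0.5, -0.0]
opening: 0.0854
grip_force: 0.0
```

carry_out --steps '[0, 0, 0, 0, 0, 0, 0.09, -0.005, 0, -0.015, 0, 0, 0, 0.09, -0.015, 0, -0.03, 0, 0, 0, 0.09, -0.04, 0, -0.04, 0, 0, 0, 0.09, -0.04, 0, -0.04, 0, 0, 0, 0.09]'

```text
time: 18.48
eef_pos: [0.4857, 0.0557, 0.193]
orientation: [-0.592, 0.71, 0.244, 0.294]
wrist_force: [0.8, 1.0, 0.3]
opening: 0.0899
grip_force: 0.0
```

carry_out --steps '[-0.03, 0, -0.03, 0, 0, 0, 0.09, -0.02, 0, -0.03, 0, 0, 0, 0.09, 0, 0, 0, 0, 0, 0, 0.09, 0, 0, 0, 0, 0, 0, 0.09]'

```text
time: 18.98
eef_pos: [0.4843, 0.0493, 0.2685]
orientation: [-0.592, 0.709, 0.244, 0.294]
wrist_force: [-0.2, -0.0, -0.8]
opening: 0.0902
grip_force: 0.0
```

Run:
```python
from h import *
rep()
t=np.ascontiguousarray(r.read_camera("top")[:,:,::-1]);sd=r.read_camera("side")[:,:,::-1]
hsv=cv2.cvtColor(t,cv2.COLOR_BGR2HSV);o=((hsv[:,:,1]>150)&(hsv[:,:,0]<22)&(hsv[:,:,2]>150));k=np.zeros_like(o);k[195:255,225:310]=1
w=np.array([cast("top",p,.052)[:2] for p in np.argwhere(o&k)[:,::-1]],np.float32);print(cv2.minAreaRect(w))
cv2.imwrite("pics/c7.png",np.hstack([cv2.resize(t[180:270,215:315],(444,400),interpolation=cv2.INTER_CUBIC),cv2.resize(sd[200:320,285:385],(354,400))]))
```

```text
grasp in seat [-0.0355, 0.0004, 0.2518] axes [[-0.708, 0.0, 0.706], [-0.001, 1.0, -0.001], [-0.706, -0.001, -0.708]] [-0.2 -0.  -0.8] 0.09021828312649931
((0.5140146613121033, 0.07508011162281036), (0.10372374951839447, 0.10216544568538666), 80.17036437988281)
```

View pics/c7.png

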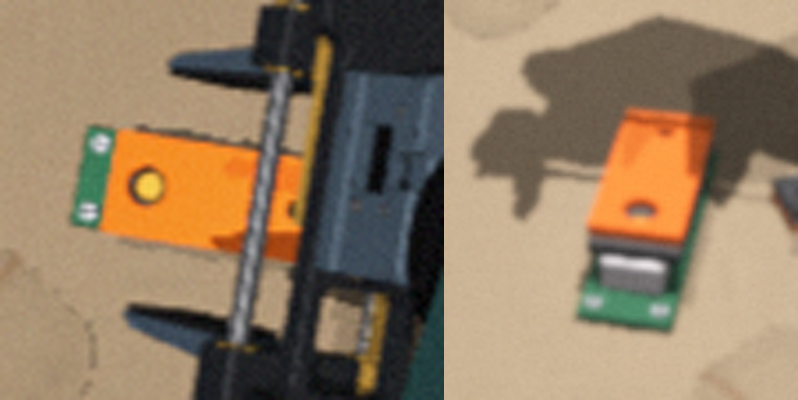

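The large pin sits centred in the hole. I'll move aside and check numerically that the small-pin end is fully down.

carry_out --steps '[0, 0, -0.05, 0, 0, 0, 0.09, 0, 0, -0.05, 0, 0, 0, 0.09, 0, 0, -0.03, 0, 0, 0, 0.09, 0, 0, 0, 0, 0, 0, 0.09]'

```text
time: 19.58
eef_pos: [0.4687, -0.042, 0.3609]
orientation: [-0.592, 0.71, 0.244, 0.294]
wrist_force: [-0.3, 0.3, -1.9]
opening: 0.09
grip_force: 0.0
```

Run:
```python
from h import *
for n in ("top","side"):
    t=np.ascontiguousarray(r.read_camera(n)[:,:,::-1]);hsv=cv2.cvtColor(t,cv2.COLOR_BGR2HSV);o=((hsv[:,:,1]>150)&(hsv[:,:,0]<20)&(hsv[:,:,2]>70)).astype(np.uint8);k=np.zeros_like(o)
    if n=="top":k[195:255,225:315]=1
    else:k[225:285,315:372]=1
    cnt=max(cv2.findContours(o*k,cv2.RETR_EXTERNAL,cv2.CHAIN_APPROX_NONE)[0],key=cv2.contourArea)
    P=cnt[:,0].astype(np.float32)
    print(n,"rect",cv2.minAreaRect(np.array([cast(n,p,.052)[:2] for p in P],np.float32)))
    q=[P[np.argmax(P@d)] for d in np.array([[-1,-1],[1,-1],[1,1],[-1,1]])]
    pr=np.array([proj(n,seat+a*.06*sx+b*.027*sy+.022*sz) for a in(1,-1) for b in(1,-1)]);print(np.round(q,1).tolist(),"pred",pr.tolist())
    t=cv2.resize(t[190:300,220:375],(775,550));cv2.imwrite(f"pics/z{n}.png",t)
print([np.round(v,3) for v in (r.get_state()["wrist_force"],)])
```

```text
top rect ((0.4891580045223236, 0.07000184059143066), (0.12206750363111496, 0.05539002642035484), 79.84506225585938)
[[242.0, 209.0], [292.0, 217.0], [288.0, 239.0], [237.0, 231.0]] pred [[236.8, 231.6], [241.0, 208.7], [287.6, 240.0], [291.5, 216.9]]
side rect ((0.4856724441051483, 0.07210429757833481), (0.13033494353294373, 0.05586358904838562), 79.87751770019531)
[[338.0, 232.0], [361.0, 236.0], [351.0, 272.0], [326.0, 268.0]] pred [[350.8, 271.0], [324.0, 267.2], [360.1, 235.6], [335.9, 232.6]]
[array([0.172, 0.577, 0.005])]
```

View pics/zside.png

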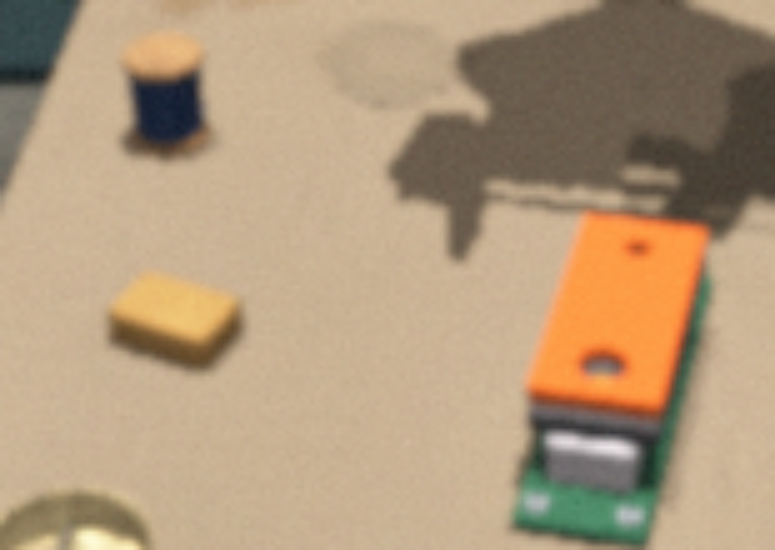

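The orange face is up, the corners match the seated projection to within about 2 px, and the bystanders haven't moved. Handing in.

```bash
python3 -c "
from station import r
print(r.job_done())"
```

```text
the job is handed in; nothing more can be done
None
```

The stone is back on both pins with the orange fine face up, the large hole over the large pin, and the gripper clear of it; the wax block, spool and tin were left alone, and the job was handed in with no verdict returned.

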